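Fit the blue filter to the bench lamp

ROBOT

A 6-joint arm with a two-finger parallel gripper is mounted at the origin on a cart in front of the work surface, level with it; the furniture and walls round the work are solid. World frame = base frame: x ahead of the robot, y to its left, z up, the work surface at z = 0. Lengths are in m, angles in rad, forces in N, time in s.
With the tool pointing down it reaches from about 0.35 to 0.975 m from the base axis. Payload 17.4 kg.
Tool frame: the origin (TCP) lies midway between the tips of the shut fingers; the grasp point (between the pads) lies env.tcp_to_grasp behind it (env.tcp_to_grasp is the distance from the TCP to the grasp point, in m); z points along the fingers, y is the line along which they close (so a half turn about z gives the same grasp; the last joint's range is limited). The gripper opens to 85 mm and grips with 20 to 120 N. Pads are 22 mm wide; open, the fingers measure 114 mm over their backs; the gripper's body (76 mm by 85 mm) begins 54 mm behind the grasp point. The pads swing forward as they close: fully open they stand 13 mm farther back than shut.
Start: joints at [1.218, 0.116, 1.442, -0, 1.584, -0.038], TCP at [0.209, 0.642, 0.231] pointing down, gripper open.
Joint ranges: [-2.83, 2.83], [-0.83, 2.19], [0.07, 2.5], [-1.14, 4.28], [0.01, 3], [-2.97, 2.97]. Speed limits (rad/s): [1.89, 1.89, 2.22, 3.14, 3.14, 3.14].

INTERFACE

Orientations are given as a unit quaternion [x, y, z, w].
In Python, from plant import env gives the robot as it stands. The module is installed in compiled form; this text tells all that it offers.
- The arm moves only by the tool carry_out, never from a script. Its argument "rows" is text: rows parted by semicolons, each of 7 numbers parted by spaces: the shift along the world's x, y, z scaled (see below), then the turn, a rotation vector about the world's x, y, z scaled (see below), then the finger opening in mm, from 0 to 85.4. A call has 1 to 8 rows; each row shifts and turns the commanded pose from where the row before left it; what a row does not reach is not made up. The controller multiplies each number of a shift by 0.75 m and each number of a turn by pi rad. A row lasts 1/12 s, in which the tool goes at most 41.7 mm and 7.16 degrees, less where a joint would pass 70% of its speed; a pose out of reach is approached as far as the arm can. A call with a number of a shift or a turn outside -1 to 1 is refused whole. A call with a gripper value outside its range is refused whole. The fingers move at their own pace and stop on an object; the grip force is fixed at half the most. Time passes only in rows, so rows that do not move let the fingers close. It gives the time, the measured TCP pose, the force, the opening and the grip force at its end, in the units of the state.
- env.read_state(): the state, without advancing time (a new reading comes with each control period).
- env.snapshot(name): name is "scene" or "side" or "wrist"; returns a dict with "pixels" (384x512x3 uint8, red, green, blue), "depth" (384x512 float32, m along the optical axis (not along the pixel's ray), 0 where there is no reading), "camera_matrix" (3x3 intrinsics, pixels), "R" (3x3) and "t" (3): a world point X has camera coordinates R X + t. Camera axes: x right, y down, z forward; pixel columns grow to the right and rows downward; lengths in m; the calibration is good to about 2 mm. A picture is of the moment at which its call begins.
- env.hand_in(): hands the job in; it is judged then, once.
Trained networks look in a picture, given as the dict that the camera call returned (one of the last four; its "shot" number tells which), for a name from the list of things; names that differ only in an ending like _2 or _b are one class to them, and where a whole thing is asked for, a point or a joint stands for the part that bears it (a point fixed in the world has none). Each returns a list of dicts, best first, with "conf" (0 to 1); they miss things now and then, are a little off and sometimes report something else, mostly with a low value. They report only what shows in the picture. A call takes as long as a camera call.
- env.spot_in(picture, label): "position" ([column, row] in pixels, amid what is visible of it).
- env.silhouettes(picture, label): "mask" (384x512 bool, what is visible of it) and "position" ([column, row] in pixels, amid what is visible of it).
- env.pinpoint(picture, label): "position" ([column, row] in pixels: a listed point, or the origin of a listed thing).
The state is a dict: "time": time; "qpos": joint angles; "joint_velocities": joint speeds; "joint_torque": joint torques, N m; "tcp_pos": TCP position; "tool_rot": TCP orientation; "ft_force": force on the tool from outside, world axes, zero at the start; "moment": the same for the moment, N m; "width": finger opening in m; "grasp_force": force on a finger pad.
Only numpy, scipy, OpenCV 4.12 (cv2) and the standard library are available. Lean on these libraries where they do the work, as an engineer would, in place of code of your own. Each camera call takes 0.05 s, during which the arm holds its last target. There are 200 camera calls.

TASK

Fit the blue filter to the bench lamp. It lies flat and loose in the green tray, too thin to pick up there, so do not touch it yet: tip the tray by its bar handle until the filter slides by itself into the open pick-up corner, set the tray down flat again and take the filter by its edge there. Swing the lamp's filter carrier well out, lay the filter (do not drop it) flat in the carrier, let go and swing the carrier fully home over the lens, without letting the filter fall onto the bench and without disturbing the other things around.

Things in the scene. Friction and masses are not known exactly. Their poses are not given: they have to be found in the camera images.
- filter_tray: green plastic tray, loose, 0.32-0.5 kg; origin on the bench under its middle, z up. x runs along its diagonal from bar handle (-x) to open pick-up corner (+x). A square with sides at 45 deg to x (130 mm inside, walls 4 mm, corners at y = +-98 mm), cut off at x = -59 (handle) and +76 mm. Floor 14, wall tops 22 mm above the bench. Floor friction 0.16-0.24: tip about 0.5 rad to slide the filter home
- tray_bar (a point): middle of the round steel bar handle (8 mm thick, 56 mm free length along tray y), at tray x = -75 mm, 46 mm above the bench when flat; axes as the tray's. Lifted by the bar, the tray tips about a rubber strip under the edge of its pick-up corner (tray x = 76 mm, z = 0); the bar turns between the fingers if held lightly (about 8 N)
- tray_pickup (a point): where the filter's underside centre rests in the pick-up corner: tray x = 60 mm, y = 0, 14 mm up; axes as the tray's. The corner has no end wall (opening 32 mm): the filter stops between the side walls, 6 mm of it standing out. Behind it a finger slot (tray x 6 to 43, y -15 to 15 mm) goes through to the bench, in front is free bench: fingers closing along tray x can reach 8 mm below it
- blue_filter: blue glass filter disc in a black mount ring, 45 mm diameter, 3 mm thick, 18 to 31 g, loose; origin at the centre of its underside, z up; starts flat on the tray's floor, near or behind its middle
- lamp: grey bench lamp, fixed, 40 mm high, reaching from x = -40 to 60 and y = -45 to 95 mm; black lens collar 62 mm wide, top at 56 mm, lens looking up. Origin on the bench under the lens axis, z up. A post at x = -22, y = 62 mm bears the carrier
- carrier (a joint): angle of the flat light grey metal filter carrier (plate 3 mm thick, underside 62 mm over the bench), which swings level about the lamp's post: 0 = home over the lens (stop); grows as it swings out, clockwise seen from above, to the stop at 1.6 rad, free in front (-x) of the lamp. Stays where it is left (hinge friction 0.03 N m). Starts at 0.05 to 0.6
- carrier_hinge (a point): the hinge axis at the carrier's underside; x points from the post to the seat's centre, z up, turning with the carrier. Hub and screw reach 9 mm above it
- carrier_seat (a point): centre of the seat where the filter's underside rests, 65 mm over the bench, 66 mm from the hinge; x points away from the hinge, z up. Two curved lips 2.5 mm high at the +x and -x ends (49 mm inside diameter) keep the filter in; across y the plate is only 37 mm wide, so fingers holding the filter along y pass down beside it
- carrier_knob (a point): top centre of the carrier's upright black knob, a round pin 11 mm thick, 30 mm tall on the plate, 38 mm beyond the seat's centre (104 mm from the hinge), top 95 mm over the bench; axes as the seat's. Pinch or push it to swing the carrier
- stain_violet: amber dropper bottle with black cap, violet stain, 32 mm wide, 86 mm tall, loose bystander; origin under its middle; leave it alone
- stain_eosin: amber dropper bottle with red collar, 32 mm wide, 86 mm tall, loose bystander; origin under its middle; leave it alone
- immersion_oil: small amber bottle with white cap, 26 mm wide, 71 mm tall, loose bystander; origin under its middle; leave it alone
- coverslip_box: small pale blue box, 27x27x14 mm, loose bystander; origin under its middle; leave it alone
- loupe: hand lens, 58x121x9 mm, loose bystander; origin under its middle; leave it alone
- lens_tissue: green and white booklet, 78x105x11 mm, loose bystander; origin under its middle; leave it alone
- objective_can: black canister with white cap, 37 mm wide, 64 mm tall, loose bystander; origin under its middle; leave it alone
- spare_eyepiece: black eyepiece, 36 mm wide, 43 mm tall, loose bystander; origin under its middle; leave it alone

How it is judged:
By the outcome, as a careful person would: the job done as asked, in the order asked, and still so for the second after the job is handed in, with the robot touching nothing.
It also fails if it takes over 70 s, if anything falls off the work surface, if the arm or the gripper's body presses on something with over 40 N, if the wrist force passes 120 N, or if a joint passes its speed limit or range.

## Working session

There is one attempt and no reset: what is moved stays moved. The work goes in short steps, Python scripts to look and compute and a tool call to move; the robot and the scene stay as the last step left them, time stands still between calls to the robot, and variables do not carry over. Pictures are saved under pics/ and viewed, at most 10 in all, crops included, and the job is handed in when it is done.

Besides the shell and the picture viewer there is one more tool, called after "Emit:" as name(argument=value, ...), one argument or row to a line, values as JSON. carry_out: Moves the arm, as the interface text tells. Shifts and turns lie within -1 to 1; 1 stands for 0.75 m of shift or pi rad of turn. Its arguments: {"type":"object","properties":{"rows":{"type":"string"}},"required":["rows"]}

```bash
mkdir -p pics; cat > h.py <<'E'
import numpy as np, cv2
from plant import env
from scipy.spatial.transform import Rotation as Ro
def ray(p,px,z):
    K,R,t=p["camera_matrix"],p["R"],p["t"]
    d=R.T@np.linalg.inv(K)@np.array([px[0],px[1],1.]); c=-R.T@t
    return c+d*(z-c[2])/d[2]
def pts(p,mask):
    v,u=np.where(mask&(p["depth"]>0)); z=p["depth"][v,u]
    X=np.linalg.inv(p["camera_matrix"])@np.vstack([u*z,v*z,z])
    return (p["R"].T@(X-p["t"][:,None])).T
def proj(p,X):
    c=p["R"]@np.asarray(X)+p["t"]; q=p["camera_matrix"]@c; return q[:2]/q[2]
def save(p,n,s=1.5): cv2.imwrite("pics/"+n+".png",cv2.resize(p["pixels"][:,:,::-1],None,fx=s,fy=s))
def pin(p,l,z):
    r=env.pinpoint(p,l)
    return [(round(float(a["conf"]),2),np.round(ray(p,a["position"],z),4).tolist()) for a in r[:2]]
E
python3 - <<'E'
from h import *
np.set_printoptions(precision=4,suppress=True)
print(env.tcp_to_grasp, env.read_state())
Z=dict(filter_tray=0,tray_bar=.046,tray_pickup=.014,blue_filter=.014,lamp=0,carrier_hinge=.062,carrier_seat=.065,carrier_knob=.095,stain_violet=0,stain_eosin=0,immersion_oil=0,coverslip_box=0,loupe=0,lens_tissue=0,objective_can=0,spare_eyepiece=0)
for n in("scene","side"):
    p=env.snapshot(n); save(p,n+"0"); print(n,-p["R"].T@p["t"])
    for l,z in Z.items(): print(l,pin(p,l,z))
p=env.snapshot("wrist");save(p,"wrist0")
E
```

```text
0.0187 {'time': 0.0, 'qpos': array([ 1.2182,  0.1165,  1.4423, -0.    ,  1.584 , -0.0378]), 'joint_velocities': array([ 0.0006,  0.0011,  0.001 ,  0.0004,  0.0011, -0.0002]), 'joint_torque': array([  0.0014, -73.1999, -63.2475,   0.0002,   0.0065,   0.    ]), 'tcp_pos': array([0.2089, 0.6416, 0.2306]), 'tool_rot': array([ 0.1567,  0.9876, -0.0006, -0.0001]), 'ft_force': array([-0.0467,  0.5747,  0.8098]), 'moment': array([ 0.0675, -0.0345,  0.0088]), 'grasp_force': 0.0, 'width': 0.08523182525638279}
scene [ 0.0627 -0.5105  0.8847]
filter_tray [(0.82, [0.5735, 0.1183, 0.0]), (0.46, [0.5338, 0.1959, 0.0])]
tray_bar [(0.58, [0.5112, 0.1586, 0.046])]
tray_pickup [(0.96, [0.6286, 0.1019, 0.014])]
blue_filter [(0.63, [0.5551, 0.1133, 0.014])]
lamp [(0.82, [0.6046, -0.2097, 0.0])]
carrier_hinge [(0.7, [0.5712, -0.1576, 0.062])]
carrier_seat [(0.76, [0.5857, -0.2156, 0.065])]
carrier_knob [(0.6, [0.5799, -0.2546, 0.095])]
stain_violet [(0.49, [0.7824, 0.201, 0.0]), (0.41, [0.6444, -0.2291, 0.0])]
stain_eosin [(0.66, [0.7516, -0.0253, 0.0])]
immersion_oil []
coverslip_box [(0.48, [0.7494, -0.
[... 455 characters left out ...]
(0.7, [0.5592, 0.115, 0.014])]
lamp [(0.35, [0.6122, -0.4388, 0.0])]
carrier_hinge [(0.66, [0.5851, -0.1445, 0.062])]
carrier_seat [(0.65, [0.5743, -0.2179, 0.065])]
carrier_knob [(0.47, [0.578, -0.2418, 0.095]), (0.22, [0.5855, -0.0882, 0.095])]
stain_violet [(0.53, [0.5104, 0.0993, 0.0]), (0.38, [0.7794, 0.2115, 0.0])]
stain_eosin [(0.68, [0.7414, -0.018, 0.0])]
immersion_oil [(0.47, [0.7434, -0.0233, 0.0])]
coverslip_box [(0.63, [0.7428, -0.0991, 0.0])]
loupe [(0.51, [0.4353, -0.063, 0.0])]
lens_tissue [(0.73, [0.451, -0.4187, 0.0]), (0.15, [0.6076, -0.2015, 0.0])]
objective_can [(0.68, [0.587, -0.3694, 0.0])]
spare_eyepiece [(0.61, [0.7576, -0.1827, 0.0]), (0.52, [0.4353, -0.0455, 0.0])]
```

View pics/scene0.png

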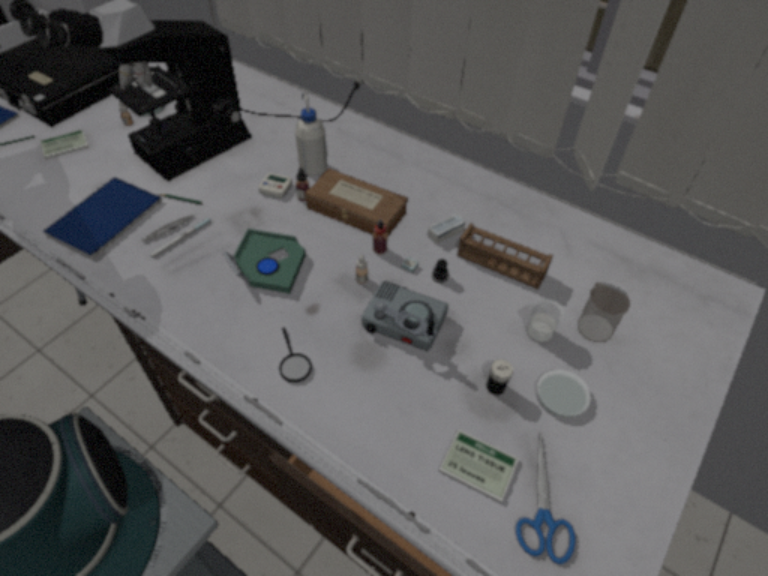

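View pics/side0.png

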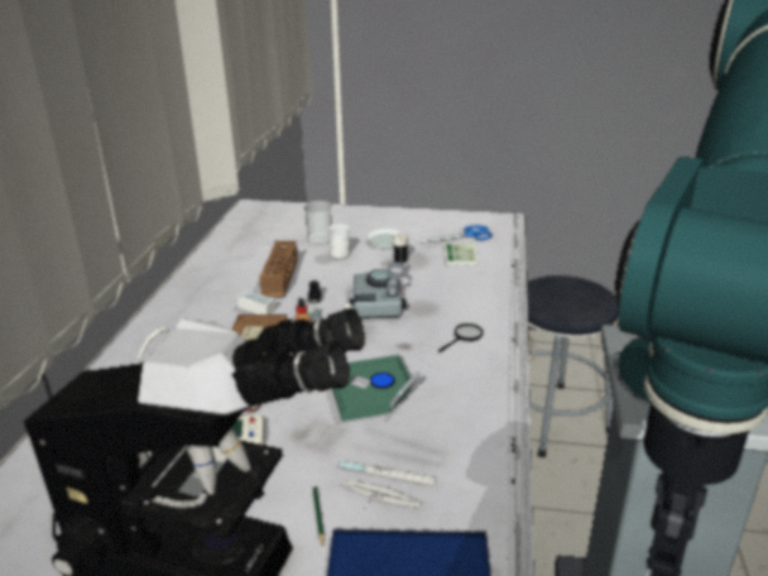

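Scene shows the tray at px (270,262), handle lower-left, filter near middle (267,266), lamp at (408,313). I'm moving above the bar and aligning the fingers.

Emit:
carry_out(
  rows="0.0247 -0.0406 0.0042 0 0 -0.0326 85;0.0247 -0.0406 0.0042 0 0 -0.0326 85;0.0247 -0.0406 0.0042 0 0 -0.0326 85;0.0247 -0.0406 0.0042 0 0 -0.0326 85;0.0247 -0.0406 0.0042 0 0 -0.0326 85;0.0247 -0.0406 0.0042 0 0 -0.0326 85;0.0247 -0.0406 0.0042 0 0 -0.0326 85;0.0247 -0.0406 0.0042 0 0 -0.0326 85",
)

```text
time: 2.42
tcp_pos: [0.3577, 0.3967, 0.2568]
tool_rot: [0.539, 0.842, 0.0, 0.0]
ft_force: [-0.0, -0.5, 0.3]
width: 0.0851
grasp_force: 0.0
```

Emit:
carry_out(
  rows="0.0247 -0.0406 0.0042 0 0 -0.0326 40;0.0247 -0.0406 0.0042 0 0 -0.0326 40;0.0247 -0.0406 0.0042 0 0 -0.0326 40;0.0247 -0.0406 0.0042 0 0 -0.0326 40;0.0247 -0.0406 0.0042 0 0 -0.0326 40;0.0247 -0.0406 0.0042 0 0 -0.0326 40;0.0247 -0.0406 0.0042 0 0 -0.0326 40;0.0247 -0.0406 0.0042 0 0 -0.0326 40",
)

```text
time: 3.08
tcp_pos: [0.506, 0.1529, 0.2821]
tool_rot: [0.83, 0.558, 0.0, 0.0]
ft_force: [1.2, 0.2, -0.9]
width: 0.04
grasp_force: 0.0
```

```bash
cat >> h.py <<'E'
np.set_printoptions(precision=4,suppress=True)
def st():
    s=env.read_state(); M=Ro.from_quat(s["tool_rot"]).as_matrix()
    print("t",round(s["time"],2),"tcp",s["tcp_pos"],"toolz",M[:,2],"yaw_y",np.arctan2(M[1,1],M[0,1]),"F",s["ft_force"],"w",s["width"],"g",s["grasp_force"],"q",s["qpos"]); return s,M
E
python3 - <<'E'
from h import *
s,M=st()
p=env.snapshot("wrist"); save(p,"w1"); print(-p["R"].T@p["t"], p["R"])
for l,z in dict(filter_tray=0,tray_bar=.046,tray_pickup=.014,blue_filter=.014).items(): print(l,pin(p,l,z))
for l in("tray_bar","blue_filter","filter_tray"):
    r=env.silhouettes(p,l)
    if r:
        P=pts(p,r[0]["mask"]); print(l,r[0]["conf"],len(P),np.median(P,0),P.min(0),P.max(0))
E
```

```text
t 3.08 tcp [0.506  0.1529 0.2821] toolz [ 0.0006  0.0002 -1.    ] yaw_y -0.38781740884062327 F [ 1.2373  0.1607 -0.8889] w 0.040020113813112185 g 0.0 q [ 0.2452 -0.2141  1.6783  0.      1.6768  0.633 ]
[0.5376 0.2282 0.4243] [[ 0.926  -0.3775  0.0006]
 [-0.3579 -0.8775  0.3192]
 [-0.12   -0.2958 -0.9477]]
filter_tray [(0.63, [0.5767, 0.1323, 0.0])]
tray_bar [(0.7, [0.5024, 0.1601, 0.046])]
tray_pickup [(0.94, [0.6344, 0.1104, 0.014])]
blue_filter [(0.93, [0.5561, 0.113, 0.014])]
tray_bar 0.79 6975 [0.5807 0.1402 0.0138] [ 0.4917  0.0394 -0.0017] [0.6528 0.2178 0.0512]
blue_filter 0.67 630 [0.5601 0.1156 0.0161] [0.5392 0.0931 0.0138] [0.5806 0.1368 0.0182]
filter_tray 0.62 7278 [0.5801 0.1398 0.0138] [ 0.4912  0.03   -0.0024] [0.661  0.2188 0.0512]
```

View pics/w1.png

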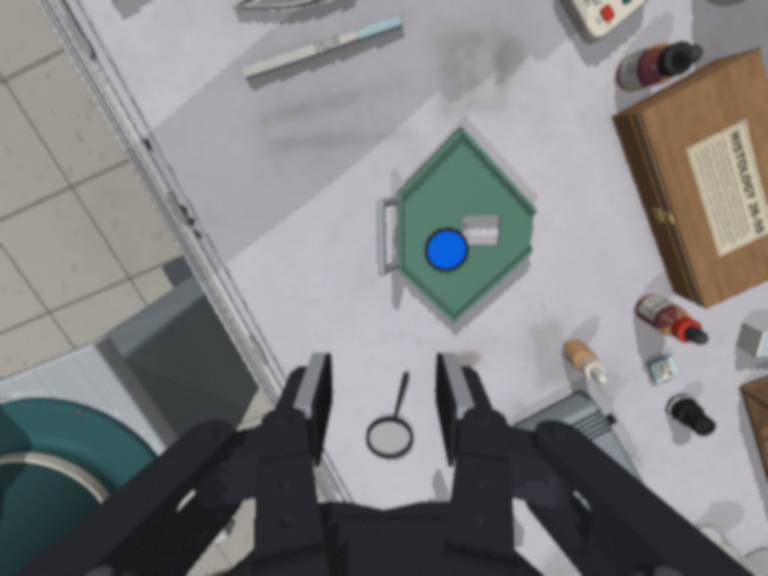

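The wrist view shows the tray clearly: bar (386,235), filter (447,250), slot (480,230). I'm fitting the tray pose to its outline.

```bash
cat >> h.py <<'E'
from scipy.optimize import minimize
def fit_tray(p,x0,zt=.022):
    hsv=cv2.cvtColor(p["pixels"],cv2.COLOR_RGB2HSV)
    P0=proj(p,[x0[0],x0[1],0])
    g=((hsv[:,:,0]>60)&(hsv[:,:,0]<100)&(hsv[:,:,1]>50)).astype(np.uint8)
    m=np.zeros_like(g); cv2.circle(m,tuple(int(v) for v in P0),110,1,-1); g=g*m
    n,lab,stt,_=cv2.connectedComponentsWithStats(g); g=(lab==1+stt[1:,4].argmax()).astype(np.uint8)
    g=cv2.morphologyEx(g,cv2.MORPH_CLOSE,np.ones((5,5)))
    o=98.
    base=np.array([[-59,o-59],[0,o],[76,o-76],[76,-(o-76)],[0,-o],[-59,-(o-59)]])/1000
    def poly(x,s=4):
        c,sn=np.cos(x[2]),np.sin(x[2]); A=base@np.array([[c,sn],[-sn,c]])+x[:2]
        m=np.zeros((384*s,512*s),np.uint8)
        for z in(0,.022):
            pass
        q=np.array([proj(p,[a[0],a[1],z]) for z in(0.004,.022) for a in A])
        h=cv2.convexHull((q*s*16).astype(np.int32)); cv2.fillPoly(m,[h],1,shift=4); return m
    G=cv2.resize(g,None,fx=4,fy=4,interpolation=cv2.INTER_LINEAR)
    ctr=[x0[0],x0[1]]
    f=lambda d:float((poly(np.array(x0)+np.array(d)*[.01,.01,.1])!=G).sum())
    r=minimize(f,[0,0,0],method="Nelder-Mead",options=dict(initial_simplex=[[0,0,0],[1,0,0],[0,1,0],[0,0,1]],xatol=.01,fatol=5))
    return np.array(x0)+r.x*[.01,.01,.1], r.fun/G.sum()
E
python3 - <<'E'
from h import *
p=env.snapshot("wrist")
x,e=fit_tray(p,[.572,.130,-.38]); print(x,e)
c,s=np.cos(x[2]),np.sin(x[2])
print("bar",x[0]-.075*c,x[1]-.075*s,"pick",x[0]+.06*c,x[1]+.06*s)
r=env.silhouettes(p,"tray_bar"); P=pts(p,r[0]["mask"]); B=P[P[:,2]>.043]; 
cc=(B.min(0)+B.max(0))/2; d=np.linalg.svd(B-B.mean(0))[2][0]; print(len(B),B.mean(0),cc,np.arctan2(d[1],d[0]),"top z",np.percentile(B[:,2],90))
L=(B-B.mean(0))@d; print(L.min(),L.max(), B.mean(0)+d*(L.min()+L.max())/2)
E
```

```text
[ 0.5765  0.1269 -0.3609] 0.24400865034896294
bar 0.5063698663342037 0.15337061862670126 pick 0.6326743049635926 0.10570313723199219
307 [0.5069 0.1573 0.0485] [0.507  0.1563 0.0478] -1.9490314449682946 top z 0.05016383728887781
-0.03414101748285958 0.037033460478839104 [0.5063 0.156  0.0485]
```

Emit:
carry_out(
  rows="0 0.0005 -0.0423 0 0 0.0005 30;0 0.0005 -0.0423 0 0 0.0005 30;0 0.0005 -0.0423 0 0 0.0005 30;0 0.0005 -0.0423 0 0 0.0005 30;0 0.0005 -0.0423 0 0 0.0005 30;0 0.0005 -0.0423 0 0 0.0005 30;0 0.0005 -0.0423 0 0 0.0005 30;0 0.0005 -0.0423 0 0 0.0005 30",
)

```text
time: 4.25
tcp_pos: [0.505, 0.1582, 0.0266]
tool_rot: [0.825, 0.565, 0.0, 0.0]
ft_force: [1.4, 0.2, 0.6]
width: 0.0298
grasp_force: 0.0
```

Emit:
carry_out(
  rows="0 0 0 0 0 0 30;0 0 0 0 0 0 15;0 0 0 0 0 0 10;0 0 0 0 0 0 8;0 0 0 0 0 0 6;0 0 0 0 0 0 4;0 0 0 0 0 0 4",
)

```text
time: 4.83
tcp_pos: [0.5062, 0.1581, 0.0301]
tool_rot: [0.825, 0.565, 0.001, 0.0]
ft_force: [-4.5, 2.4, 8.2]
width: 0.0058
grasp_force: 58.8
```

```bash
python3 - <<'E'
from h import *
s,M=st()
psi=-.375; c,sn=np.cos(psi),np.sin(psi)
# rigid arc about strip, from tcp; grasp on bar
a=np.array([-sn,c,0]); piv=np.array([.5063+.151*c,.1555+.151*sn,0])
prev=s["tcp_pos"]
for i in range(1,13):
    th=.05*i; q=piv+Ro.from_rotvec(a*th).apply(s["tcp_pos"]-piv); print(i,(q-prev)/.75); prev=q
print("turn per .05:",a*.05/np.pi)
E
```

```text
t 4.83 tcp [0.5062 0.1581 0.0301] toolz [ 0.0023  0.0011 -1.    ] yaw_y -0.37003231033729833 F [-4.477   2.4265  8.2416] w 0.005820779058448796 g 58.753421902656555 q [ 0.2544 -0.0704  1.9682  0.0005  1.2412  0.6242]
1 [ 0.0021 -0.0008  0.0101]
2 [ 0.0026 -0.001   0.01  ]
3 [ 0.003  -0.0012  0.0098]
4 [ 0.0035 -0.0014  0.0096]
5 [ 0.0039 -0.0015  0.0094]
6 [ 0.0044 -0.0017  0.0092]
7 [ 0.0048 -0.0019  0.009 ]
8 [ 0.0052 -0.002   0.0087]
9 [ 0.0056 -0.0022  0.0084]
10 [ 0.006  -0.0024  0.0081]
11 [ 0.0063 -0.0025  0.0078]
12 [ 0.0067 -0.0026  0.0074]
turn per .05: [0.0058 0.0148 0.    ]
```

```bash
python3 - <<'E'
from h import *
p=env.snapshot("wrist"); save(p,"w2"); x,e=fit_tray(p,[.576,.128,-.375]); print(x,e)
E
```

```text
[ 0.5691  0.1224 -0.2612] 0.7275684544748859
```

View pics/w2.png

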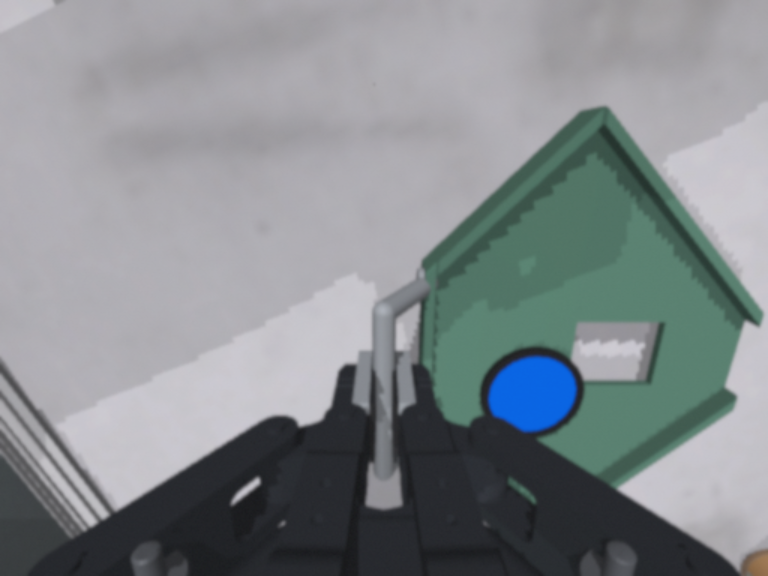

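Emit:
carry_out(
  rows="0.0021 -0.0008 0.0101 0.0058 0.0148 0 4;0.0026 -0.001 0.01 0.0058 0.0148 0 4;0.003 -0.0012 0.0098 0.0058 0.0148 0 4;0.0035 -0.0014 0.0096 0.0058 0.0148 0 4;0.0039 -0.0015 0.0094 0.0058 0.0148 0 4;0.0044 -0.0017 0.0092 0.0058 0.0148 0 4;0.0048 -0.0019 0.009 0.0058 0.0148 0 4;0.0052 -0.002 0.0087 0.0058 0.0148 0 4",
)

```text
time: 5.55
tcp_pos: [0.5279, 0.149, 0.0864]
tool_rot: [0.808, 0.554, -0.112, -0.165]
ft_force: [-2.1, 1.3, -1.3]
width: 0.0055
grasp_force: 59.0
```

Emit:
carry_out(
  rows="0.0056 -0.0022 0.0084 0.0058 0.0148 0 4;0.006 -0.0024 0.0081 0.0058 0.0148 0 4;0 0 0 0 0 0 4;0 0 0 0 0 0 4;0 0 0 0 0 0 4;0 0 0 0 0 0 4;0 0 0 0 0 0 4;0 0 0 0 0 0 4",
)

```text
time: 6.22
tcp_pos: [0.536, 0.1456, 0.0972]
tool_rot: [0.8, 0.548, -0.139, -0.204]
ft_force: [1.3, -0.6, -2.6]
width: 0.0054
grasp_force: 59.3
```

```bash
python3 - <<'E'
from h import *
s,M=st()
p=env.snapshot("wrist"); save(p,"w3")
E
```

```text
t 6.22 tcp [0.536  0.1456 0.0972] toolz [-0.445   0.1743 -0.8784] yaw_y -0.3693539159935223 F [ 1.2946 -0.5745 -2.5576] w 0.005394837874764984 g 59.32697653770447 q [0.1042 0.2015 1.6263 0.2255 1.7592 0.466 ]
```

View pics/w3.png

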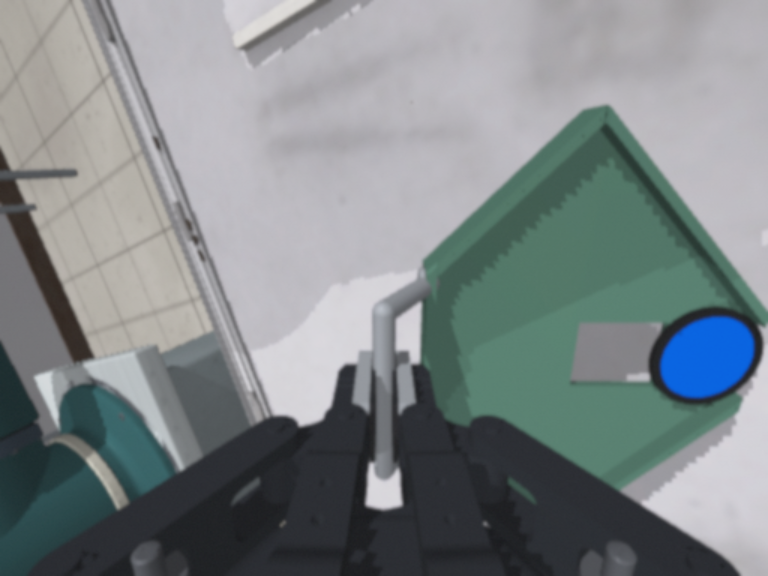

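The filter has slid home into the pick-up corner (706,355). I'm lowering the tray, releasing it and lifting clear.

Emit:
carry_out(
  rows="-0.006 0.0024 -0.0081 -0.0058 -0.0148 0 4;-0.0056 0.0022 -0.0084 -0.0058 -0.0148 0 4;-0.0052 0.002 -0.0087 -0.0058 -0.0148 0 4;-0.0048 0.0019 -0.009 -0.0058 -0.0148 0 4;-0.0044 0.0017 -0.0092 -0.0058 -0.0148 0 4;-0.0039 0.0015 -0.0094 -0.0058 -0.0148 0 4;-0.0035 0.0014 -0.0096 -0.0058 -0.0148 0 4;-0.003 0.0012 -0.0098 -0.0058 -0.0148 0 4",
)

```text
time: 6.93
tcp_pos: [0.5088, 0.1564, 0.0429]
tool_rot: [0.824, 0.564, -0.027, -0.04]
ft_force: [1.7, -1.0, -2.7]
width: 0.0058
grasp_force: 59.4
```

Emit:
carry_out(
  rows="-0.0013 0.0005 -0.005 -0.0029 -0.0074 0 4;-0.0013 0.0005 -0.005 -0.0029 -0.0074 0 4;-0.001 0.0004 -0.005 -0.0029 -0.0074 0 4;-0.0011 0.0004 -0.005 -0.0029 -0.0074 0 4;0 0 0 0 0 0 4;0 0 0 0 0 0 4",
)

```text
time: 7.43
tcp_pos: [0.5053, 0.158, 0.0295]
tool_rot: [0.825, 0.565, 0.001, 0.0]
ft_force: [-8.1, -2.4, 16.6]
width: 0.0057
grasp_force: 61.4
```

Emit:
carry_out(
  rows="0 0 0 0 0 0 12;0 0 0 0 0 0 20;0 0 0 0 0 0 25;0 0 0 0 0 0 25;0 0 0.01 0 0 0 25;0 0 0.03 0 0 0 25;0 0 0.05 0 0 0 25;0 0 0.05 0 0 0 25",
)

```text
time: 8.1
tcp_pos: [0.5046, 0.1574, 0.1339]
tool_rot: [0.825, 0.565, -0.001, -0.0]
ft_force: [0.5, -0.1, 0.3]
width: 0.0249
grasp_force: 0.0
```

Emit:
carry_out(
  rows="0.02 -0.01 0.04 0 0 0 60;0.02 -0.01 0.04 0 0 0 60;0.02 -0.01 0.04 0 0 0 60;0.02 -0.01 0.03 0 0 0 60;0 0 0 0 0 0 60;0 0 0 0 0 0 60",
)

```text
time: 8.6
tcp_pos: [0.566, 0.1273, 0.2468]
tool_rot: [0.825, 0.565, 0.001, 0.0]
ft_force: [-0.2, 0.2, 0.2]
width: 0.0599
grasp_force: 0.0
```

```bash
python3 - <<'E'
from h import *
s,M=st()
p=env.snapshot("wrist"); save(p,"w4")
for l,z in dict(filter_tray=0,tray_bar=.046,tray_pickup=.014,blue_filter=.014).items(): print(l,pin(p,l,z))
for l in("tray_bar","blue_filter"):
    r=env.silhouettes(p,l)
    if r:
        P=pts(p,r[0]["mask"]); print(l,r[0]["conf"],len(P),np.median(P,0),P.min(0),P.max(0), "px",r[0]["position"])
        B=P[P[:,2]>.043] if l=="tray_bar" else P[P[:,2]>.013]
        d=np.linalg.svd(B-B.mean(0))[2][0];L=(B-B.mean(0))@d;print(np.arctan2(d[1],d[0]),B.mean(0)+d*(L.min()+L.max())/2)
hsv=cv2.cvtColor(p["pixels"],cv2.COLOR_RGB2HSV)
b=((hsv[:,:,0]>100)&(hsv[:,:,0]<125)&(hsv[:,:,1]>180)).astype(np.uint8)
n,lab,stt,ce=cv2.connectedComponentsWithStats(b);i=1+stt[1:,4].argmax();print("blue",ce[i],stt[i],ray(p,ce[i],.017))
p=env.snapshot("scene")
for l,z in dict(carrier_hinge=.062,carrier_seat=.065,carrier_knob=.095).items(): print(l,pin(p,l,z))
r=env.silhouettes(p,"tray_pickup")
E
```

```text
t 8.6 tcp [0.566  0.1273 0.2468] toolz [ 0.0016  0.0003 -1.    ] yaw_y -0.37095897145666307 F [-0.1815  0.1571  0.2119] w 0.05990336428387829 g 0.0 q [ 0.1772 -0.0952  1.6295  0.0001  1.6057  0.5482]
filter_tray [(0.66, [0.5782, 0.1323, 0.0]), (0.18, [0.4354, -0.0595, -0.0])]
tray_bar [(0.81, [0.502, 0.1544, 0.046])]
tray_pickup [(0.58, [0.6338, 0.1065, 0.014])]
blue_filter [(0.79, [0.6266, 0.1037, 0.014])]
tray_bar 0.75 8213 [0.5707 0.1401 0.0138] [ 0.4884  0.0403 -0.003 ] [0.6529 0.2193 0.0514] px [254.2, 150.6]
-1.947821713539152 [0.507  0.156  0.0486]
blue [304.5397 158.3888] [291 145  28  28 643] [0.632  0.1075 0.017 ]
carrier_hinge [(0.88, [0.5693, -0.1556, 0.062])]
carrier_seat [(0.83, [0.5755, -0.2139, 0.065])]
carrier_knob [(0.89, [0.5877, -0.2635, 0.095]), (0.42, [0.6988, 0.1254, 0.095])]
```

View pics/w4.png

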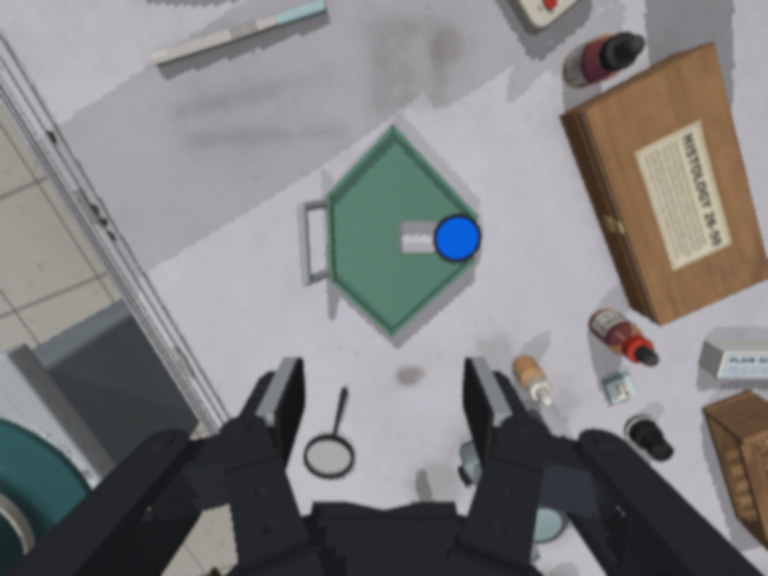

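Tray is flat again with the filter at (0.632, 0.1075), px (457,238). Next I swing the carrier out with the gripper empty, so I'm moving over the lamp for a close look.

Emit:
carry_out(
  rows="0 -0.042 0.004 0 0 0.0143 30;0 -0.042 0.004 0 0 0.0143 30;0 -0.042 0.004 0 0 0.0143 30;0 -0.042 0.004 0 0 0.0143 30;0 -0.042 0.004 0 0 0.0143 30;0 -0.042 0.004 0 0 0.0143 30;0 -0.042 0.004 0 0 0.0143 30;0 -0.042 0.004 0 0 0.0143 30",
)

```text
time: 9.87
tcp_pos: [0.5651, -0.1259, 0.2698]
tool_rot: [0.71, 0.704, 0.0, 0.0]
ft_force: [0.4, 0.6, 0.6]
width: 0.0299
grasp_force: 0.0
```

Emit:
carry_out(
  rows="0 -0.042 0 0 0 0.0143 30;0 -0.042 0 0 0 0.0143 30;0 -0.042 0 0 0 0.0143 30;0 -0.042 0 0 0 0.0143 30;0 0 0 0 0 0 30",
)

```text
time: 10.28
tcp_pos: [0.5648, -0.2547, 0.2688]
tool_rot: [0.645, 0.764, -0.001, -0.0]
ft_force: [-0.2, -0.2, 0.2]
width: 0.0301
grasp_force: 0.0
```

```bash
python3 - <<'E'
from h import *
s,M=st()
p=env.snapshot("wrist"); save(p,"w5")
for l,z in dict(lamp=0,carrier_hinge=.062,carrier_seat=.065,carrier_knob=.095).items():
    print(l,pin(p,l,z),[np.round(a["position"]).tolist() for a in env.pinpoint(p,l)[:1]])
r=env.silhouettes(p,"carrier")
for a in r[:2]:
    P=pts(p,a["mask"]); print(a["conf"],len(P),P.min(0),P.max(0)); B=P[P[:,2]>.085]; print(len(B),B.mean(0),B.min(0),B.max(0))
for n in("scene","side"):
    q=env.snapshot(n)
    for l,z in dict(lamp=0,carrier_hinge=.062,carrier_seat=.065,carrier_knob=.095,immersion_oil=0).items(): print(n,l,pin(q,l,z))
E
```

```text
t 10.28 tcp [ 0.5648 -0.2547  0.2688] toolz [-0.001  -0.0007 -1.    ] yaw_y 0.16879710712670126 F [-0.1815 -0.1725  0.1917] w 0.030102843292421584 g 0.0 q [-0.4643 -0.0112  1.5135 -0.0011  1.6398 -0.6332]
lamp [(0.84, [0.617, -0.2125, 0.0])] [[295.0, 134.0]]
carrier_hinge [(0.69, [0.5808, -0.1551, 0.062])] [[283.0, 87.0]]
carrier_seat [(0.95, [0.5851, -0.2196, 0.065]), (0.46, [0.5912, -0.3581, 0.065])] [[276.0, 142.0]]
carrier_knob [(0.67, [0.5894, -0.2551, 0.095])] [[276.0, 176.0]]
0.88 1824 [ 0.5657 -0.2841 -0.0021] [ 0.6062 -0.1382  0.0959]
76 [ 0.5863 -0.2544  0.0935] [ 0.5815 -0.2606  0.0853] [ 0.5915 -0.2499  0.0959]
scene lamp [(0.74, [0.6073, -0.2099, -0.0]), (0.17, [0.5994, -0.3833, 0.0])]
scene carrier_hinge [(0.73, [0.5827, -0.214, 0.062]), (0.7, [0.5747, -0.1537, 0.062])]
scene carrier_seat [(0.89, [0.5789, -0.2141, 0.065])]
scene carrier_knob [(0.6, [0.683, -0.218, 0.095]), (0.54, [0.581, -0.2581, 0.095])]
scene immersion_oil [(0.55, [0.6619, -0.046, 0.0])]
side lamp [(0.75, [0.6172, -0.2009, 0.0])]
side carrier_hinge [(0.53, [0.5814, -0.1476, 0.062])]
side carrier_seat [(0.57, [0.5869, -0.2212, 0.065])]
side carrier_knob [(0.73, [0.582, -0.2427, 0.095])]
side immersion_oil [(0.38, [0.7816, 0.204, 0.0])]
```

View pics/w5.png

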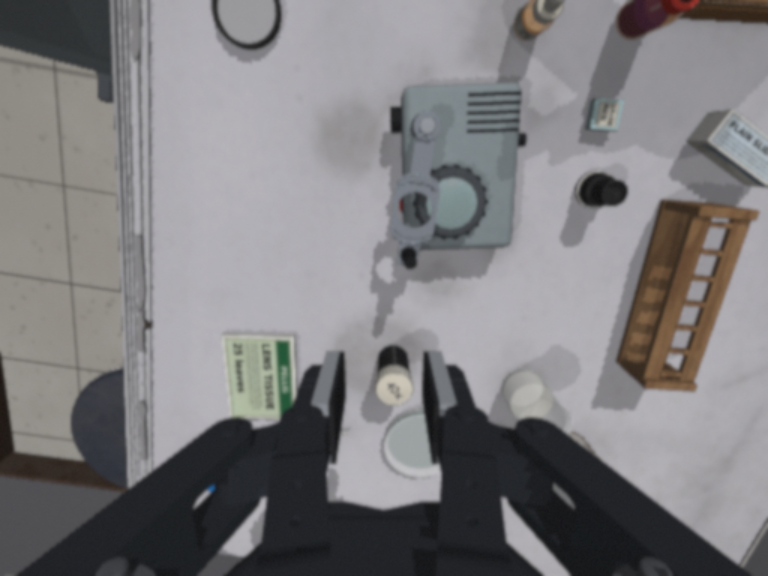

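The close view shows the hinge screw at (426,122), seat ring (414,205), knob (409,257) and lens (455,202), in picture pixels.

```bash
python3 - <<'E'
from h import *
p=env.snapshot("wrist")
hs=ray(p,[426/1.5,122/1.5],.071); kn=ray(p,[409/1.5,256/1.5],.095); le=ray(p,[455/1.5,202/1.5],.055)
print(hs,kn,le)
for a,b in((hs,kn),(hs,le)):
    d=(b-a)[:2]; print(np.linalg.norm(d),np.arctan2(d[1],d[0]))
E
```

```text
[ 0.5812 -0.145   0.071 ] [ 0.5858 -0.2454  0.095 ] [ 0.6198 -0.2018  0.055 ]
0.10053424109745326 -1.5257315390103208
0.06861868119823923 -0.9745639841003731
```

Emit:
carry_out(
  rows="0.0035 0.0004 -0.0323 0 0 -0.005 30;0.0035 0.0004 -0.0323 0 0 -0.005 30;0.0035 0.0004 -0.0323 0 0 -0.005 30;0.0035 0.0004 -0.0323 0 0 -0.005 30;0.0035 0.0004 -0.0323 0 0 -0.005 30;0.0035 0.0004 -0.0323 0 0 -0.005 30;0.0035 0.0004 -0.0323 0 0 -0.005 30;0.0035 0.0004 -0.0323 0 0 -0.005 30",
)

```text
time: 12.1
tcp_pos: [0.5864, -0.2479, 0.0746]
tool_rot: [0.692, 0.722, 0.0, 0.0]
ft_force: [0.6, -0.6, 0.6]
width: 0.0298
grasp_force: 0.0
```

Emit:
carry_out(
  rows="0 0 0 0 0 0 25;0 0 0 0 0 0 15;0 0 0 0 0 0 12;0 0 0 0 0 0 9;0 0 0 0 0 0 7;0 0 0 0 0 0 7",
)

```text
time: 12.6
tcp_pos: [0.587, -0.2483, 0.0775]
tool_rot: [0.692, 0.722, 0.0, 0.001]
ft_force: [-1.1, -0.4, 6.7]
width: 0.0082
grasp_force: 58.7
```

```bash
python3 - <<'E'
from h import *
s,M=st()
h=np.array([.5815,-.148]); k=s["tcp_pos"][:2]; d=k-h; print(np.linalg.norm(d),np.arctan2(d[1],d[0]))
a0=np.arctan2(d[1],d[0]); prev=k; print(a0)
u=d/np.linalg.norm(d)
h=k-.104*u
for i in range(1,17):
    a=a0-.0625*i; q=h+.104*np.array([np.cos(a),np.sin(a)]); print(i,(q-prev)/.75,a); prev=q
print("turn",-.0625/np.pi, "hinge",h)
E
```

```text
t 12.6 tcp [ 0.587  -0.2483  0.0775] toolz [ 0.0022 -0.001  -1.    ] yaw_y 0.04349210524181409 F [-1.1101 -0.4025  6.7023] w 0.008190079014105494 g 58.71192812919617 q [-0.4402  0.1159  1.6958 -0.      1.3275 -0.4837]
0.10044263343019973 -1.5160918106982546
-1.5160918106982546
1 [-0.0087 -0.0002] -1.5785918106982546
2 [-0.0087  0.0003] -1.6410918106982546
3 [-0.0086  0.0009] -1.7035918106982546
4 [-0.0085  0.0014] -1.7660918106982546
5 [-0.0084  0.0019] -1.8285918106982546
6 [-0.0083  0.0025] -1.8910918106982546
7 [-0.0081  0.003 ] -1.9535918106982546
8 [-0.0079  0.0035] -2.0160918106982546
9 [-0.0077  0.004 ] -2.0785918106982546
10 [-0.0074  0.0044] -2.1410918106982546
11 [-0.0071  0.0049] -2.2035918106982546
12 [-0.0068  0.0053] -2.2660918106982546
13 [-0.0065  0.0058] -2.3285918106982546
14 [-0.0061  0.0061] -2.3910918106982546
15 [-0.0057  0.0065] -2.4535918106982546
16 [-0.0053  0.0069] -2.5160918106982546
turn -0.019894367886486918 hinge [ 0.5813 -0.1444]
```

Emit:
carry_out(
  rows="-0.0087 -0.0002 0 0 0 -0.02 7;-0.0087 0.0003 0 0 0 -0.02 7;-0.0086 0.0009 0 0 0 -0.02 7;-0.0085 0.0014 0 0 0 -0.02 7;-0.0084 0.0019 0 0 0 -0.02 7;-0.0083 0.0025 0 0 0 -0.02 7;-0.0081 0.003 0 0 0 -0.02 7;-0.0079 0.0035 0 0 0 -0.02 7",
)

```text
time: 13.27
tcp_pos: [0.5367, -0.238, 0.0775]
tool_rot: [0.85, 0.526, 0.001, 0.001]
ft_force: [4.5, 4.3, 7.3]
width: 0.0081
grasp_force: 58.8
```

Emit:
carry_out(
  rows="-0.0077 0.004 0 0 0 -0.02 7;-0.0074 0.0044 0 0 0 -0.02 7;-0.0071 0.0049 0 0 0 -0.02 7;-0.0068 0.0053 0 0 0 -0.02 7;-0.0065 0.0058 0 0 0 -0.02 7;-0.0061 0.0061 0 0 0 -0.02 7;-0.0057 0.0065 0 0 0 -0.02 7;0 0 0 0 0 0 7",
)

```text
time: 13.93
tcp_pos: [0.5022, -0.209, 0.0776]
tool_rot: [0.945, 0.328, 0.003, 0.001]
ft_force: [14.3, 9.4, 1.4]
width: 0.0082
grasp_force: 58.5
```

```bash
python3 - <<'E'
from h import *
s,M=st(); print(s["moment"])
for n in("scene","side"):
    q=env.snapshot(n)
    for l,z in dict(carrier_hinge=.062,carrier_seat=.065,carrier_knob=.095).items(): print(n,l,pin(q,l,z))
E
```

```text
t 13.93 tcp [ 0.5022 -0.209   0.0776] toolz [ 0.0061  0.0008 -1.    ] yaw_y -0.9028419803363278 F [14.286   9.353   1.3701] w 0.008243049872679417 g 58.518163561820984 q [-0.4429 -0.0886  1.9023  0.0034  1.3227  0.4591]
[ 1.4759 -2.3636 -0.1808]
scene carrier_hinge []
scene carrier_seat [(0.46, [0.5238, -0.1917, 0.065])]
scene carrier_knob [(0.42, [0.5038, -0.2158, 0.095])]
side carrier_hinge [(0.63, [0.5855, -0.1373, 0.062]), (0.59, [0.4974, 0.1767, 0.062])]
side carrier_seat [(0.47, [0.5259, -0.1987, 0.065])]
side carrier_knob [(0.54, [0.4956, -0.1889, 0.095]), (0.51, [0.6968, 0.0332, 0.095])]
```

Emit:
carry_out(
  rows="0 0 0 0 0 0 15;0 0 0 0 0 0 25;0 0 0 0 0 0 30;0 0 0.02 0 0 0 30;0 0 0.04 0 0 0 30;0 0 0.04 0 0 0 30;0 0 0.04 0 0 0 30;0 0 0.03 0 0 0 30",
)

```text
time: 15.0
tcp_pos: [0.5005, -0.2105, 0.206]
tool_rot: [0.944, 0.329, 0.001, 0.001]
ft_force: [0.3, -0.4, -0.6]
width: 0.0299
grasp_force: 0.0
```

Emit:
carry_out(
  rows="0 0 0 0 0 0 30;0 0 0 0 0 0 30",
)

```text
time: 15.17
tcp_pos: [0.5008, -0.2106, 0.2045]
tool_rot: [0.944, 0.329, 0.001, 0.001]
ft_force: [0.1, -0.7, -1.6]
width: 0.0301
grasp_force: 0.0
```

```bash
python3 - <<'E'
from h import *
s,M=st()
p=env.snapshot("wrist"); save(p,"w6")
for l,z in dict(carrier_hinge=.062,carrier_seat=.065,carrier_knob=.095).items(): print(l,pin(p,l,z),[np.round(a["position"]).tolist() for a in env.pinpoint(p,l)[:1]])
r=env.silhouettes(p,"carrier")
P=pts(p,r[0]["mask"]); B=P[P[:,2]>.085]; print(len(B),B.mean(0),B.min(0),B.max(0))
E
```

```text
t 15.17 tcp [ 0.5008 -0.2106  0.2045] toolz [ 0.002  -0.0011 -1.    ] yaw_y -0.8993178477790937 F [ 0.1254 -0.7381 -1.6141] w 0.030122701388320194 g 0.0 q [-0.4449 -0.1663  1.7619 -0.0002  1.5437  0.4545]
carrier_hinge [(0.56, [0.5828, -0.1543, 0.062])] [[261.0, 81.0]]
carrier_seat [(0.86, [0.5274, -0.1896, 0.065])] [[254.0, 149.0]]
carrier_knob [(0.61, [0.501, -0.2118, 0.095])] [[255.0, 190.0]]
113 [ 0.4998 -0.2132  0.0932] [ 0.4942 -0.2187  0.0851] [ 0.5041 -0.2087  0.0961]
```

View pics/w6.png

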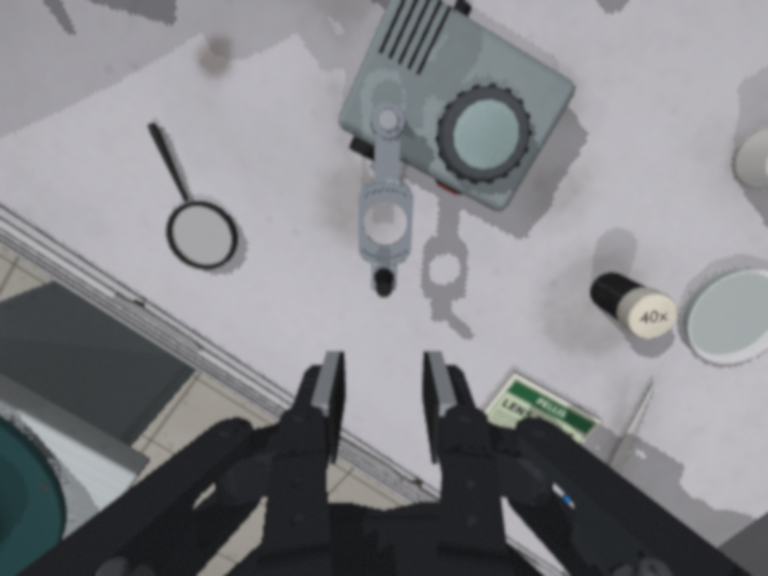

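Carrier is out: hinge (388,120), seat (386,223), knob (384,287). I'm going back above the pick-up corner.

Emit:
carry_out(
  rows="0.0146 0.0353 0 0 0 0.0139 58;0.0146 0.0353 0 0 0 0.0139 58;0.0146 0.0353 0 0 0 0.0139 58;0.0146 0.0353 -0.005 0 0 0.0139 58;0.0146 0.0353 -0.008 0 0 0.0139 58;0.0146 0.0353 -0.012 0 0 0.0139 58;0.0146 0.0353 -0.012 0 0 0.0139 58;0.0146 0.0353 -0.014 0 0 0.0139 58",
)

```text
time: 16.23
tcp_pos: [0.5885, 0.003, 0.1646]
tool_rot: [0.872, 0.49, 0.0, 0.0]
ft_force: [-0.0, -1.0, -0.3]
width: 0.0582
grasp_force: 0.0
```

Emit:
carry_out(
  rows="0.0146 0.0353 -0.014 0 0 0.0139 58;0.0146 0.0353 -0.014 0 0 0.0139 58;0.0146 0.0353 -0.014 0 0 0.0139 58;0.0146 0.0353 -0.014 0 0 0.0139 58;0 0 0 0 0 0 58;0 0 0 0 0 0 58",
)

```text
time: 16.73
tcp_pos: [0.6317, 0.1085, 0.1216]
tool_rot: [0.826, 0.564, -0.001, -0.0]
ft_force: [0.1, 0.0, 0.3]
width: 0.0583
grasp_force: 0.0
```

```bash
cat >> h.py <<'E'
def blue(p,z=.017):
    hsv=cv2.cvtColor(p["pixels"],cv2.COLOR_RGB2HSV)
    b=((hsv[:,:,0]>100)&(hsv[:,:,0]<125)&(hsv[:,:,1]>180)).astype(np.uint8)
    n,lab,stt,ce=cv2.connectedComponentsWithStats(b);i=1+stt[1:,4].argmax();print("blue",ce[i],stt[i],ray(p,ce[i],z))
E
python3 - <<'E'
from h import *
s,M=st()
p=env.snapshot("wrist"); save(p,"w7"); blue(p)
print(pin(p,"tray_pickup",.014),pin(p,"blue_filter",.014))
g=s["tcp_pos"]; print("tcp px",proj(p,g))
E
```

```text
t 16.73 tcp [0.6317 0.1085 0.1216] toolz [-0.0021 -0.0004 -1.    ] yaw_y -0.3733938584179623 F [0.0676 0.0412 0.2665] w 0.05830680928380818 g 0.0 q [ 0.1304  0.0938  1.6449 -0.0001  1.4049  0.5038]
blue [255.5478 191.1223] [ 235  172   42   39 1267] [0.6323 0.1077 0.017 ]
[(0.75, [0.444, -0.0477, 0.014])] [(0.89, [0.6325, 0.1069, 0.014])]
tcp px [253.7989 246.8874]
```

View pics/w7.png

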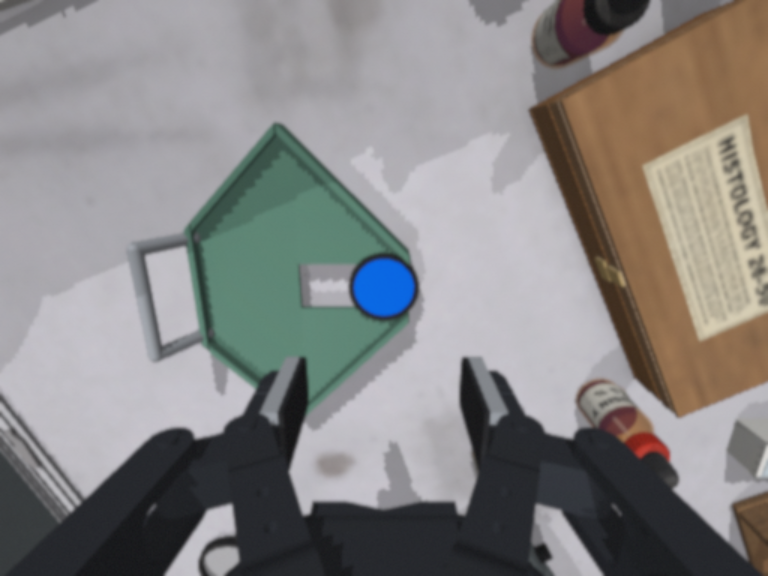

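Filter (384,287) is centred between the fingers in column, so I'm descending around it.

Emit:
carry_out(
  rows="0.001 -0.001 -0.03 0 0 0 58;0 0 -0.03 0 0 0 58;0 0 -0.025 0 0 0 58;0 0 -0.02 0 0 0 58;0 0 -0.02 0 0 0 58;0 0 -0.015 0 0 0 58;0 0 -0.01 0 0 0 58;0 0 0 0 0 0 58",
)

```text
time: 17.55
tcp_pos: [0.6321, 0.1065, 0.0089]
tool_rot: [0.827, 0.563, -0.001, -0.0]
ft_force: [-0.9, 0.9, -0.6]
width: 0.0576
grasp_force: 0.0
```

```bash
python3 - <<'E'
from h import *
s,M=st()
p=env.snapshot("wrist"); save(p,"w8"); blue(p)
E
```

```text
t 17.55 tcp [0.6321 0.1065 0.0089] toolz [-0.0018 -0.0002 -1.    ] yaw_y -0.37537861963459435 F [-0.9054  0.9235 -0.629 ] w 0.05764216759345862 g 0.0 q [0.1271 0.1901 1.7329 0.     1.2204 0.5025]
blue [253.091  251.5455] [ 219  222   69   60 3296] [0.6324 0.1082 0.017 ]
```

View pics/w8.png

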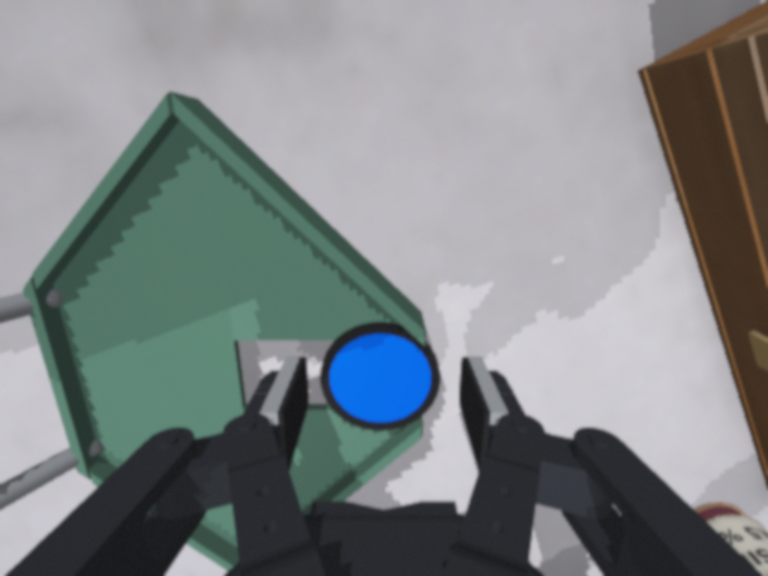

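Emit:
carry_out(
  rows="0.0008 0.0022 0 0 0 0 58;0 0 -0.0035 0 0 0 58;0 0 -0.0035 0 0 0 58;0 0 0 0 0 0 58",
)

```text
time: 17.93
tcp_pos: [0.6332, 0.1084, 0.005]
tool_rot: [0.827, 0.563, -0.0, 0.0]
ft_force: [0.6, -0.1, -0.6]
width: 0.0577
grasp_force: 0.0
```

```bash
python3 - <<'E'
from h import *
st()
E
```

```text
t 17.93 tcp [0.6332 0.1084 0.005 ] toolz [ 0. -0. -1.] yaw_y -0.3749594514540283 F [ 0.6382 -0.1121 -0.6478] w 0.05768849418424046 g 0.0 q [ 0.1299  0.1962  1.733  -0.      1.2125  0.5049]
```

No contact. I'm closing on the filter.

Emit:
carry_out(
  rows="0 0 0 0 0 0 50;0 0 0 0 0 0 47;0 0 0 0 0 0 45;0 0 0 0 0 0 44;0 0 0 0 0 0 43;0 0 0 0 0 0 42;0 0 0 0 0 0 42",
)

```text
time: 18.52
tcp_pos: [0.6331, 0.1085, 0.0057]
tool_rot: [0.827, 0.563, -0.0, -0.0]
ft_force: [-6.4, 1.7, 6.6]
width: 0.0429
grasp_force: 30.5
```

```bash
python3 - <<'E'
from h import *
st();p=env.snapshot("wrist"); blue(p)
E
```

```text
t 18.52 tcp [0.6331 0.1085 0.0057] toolz [-0.0004  0.0003 -1.    ] yaw_y -0.37506919211100603 F [-6.4054  1.6621  6.6239] w 0.04286334365472847 g 30.49335926771164 q [0.1299 0.1954 1.7326 0.0003 1.214  0.5049]
blue [255.3661 258.2249] [ 221  228   70   61 3371] [0.6338 0.1077 0.017 ]
```

Emit:
carry_out(
  rows="0 0 0 0 0 0 40;0 0 0.005 0 0 0 40;0 0 0.01 0 0 0 40;0 0 0.02 0 0 0 40;0 0 0.03 0 0 0 40;0 0 0.04 0 0 0 40;0 0 0.04 0 0 0 40;0 0 0.04 0 0 0 40",
)

```text
time: 19.23
tcp_pos: [0.6333, 0.1082, 0.1469]
tool_rot: [0.827, 0.563, 0.001, 0.0]
ft_force: [-0.4, -0.3, -0.5]
width: 0.0408
grasp_force: 57.2
```

```bash
python3 - <<'E'
from h import *
s,M=st();p=env.snapshot("wrist"); save(p,"w9"); blue(p,s["tcp_pos"][2]+.0115)
hsv=cv2.cvtColor(p["pixels"],cv2.COLOR_RGB2HSV)
P=pts(p,(hsv[:,:,0]>100)&(hsv[:,:,0]<125)&(hsv[:,:,1]>180)); P=P[P[:,2]>.1]
print(len(P),P.mean(0)-s["tcp_pos"],np.linalg.svd(P-P.mean(0),full_matrices=False)[2][2])
E
```

```text
t 19.23 tcp [0.6333 0.1082 0.1469] toolz [ 0.0013 -0.     -1.    ] yaw_y -0.3752033753937624 F [-0.4354 -0.3416 -0.511 ] w 0.04084495474991843 g 57.249900698661804 q [ 0.1296  0.0797  1.618  -0.0002  1.4426  0.5049]
blue [255.4999 257.8339] [ 221  228   70   61 3353] [0.6342 0.1077 0.1584]
3337 [ 0.0004 -0.0016  0.0099] [ 0.0116  0.0003 -0.9999]
```

View pics/w9.png

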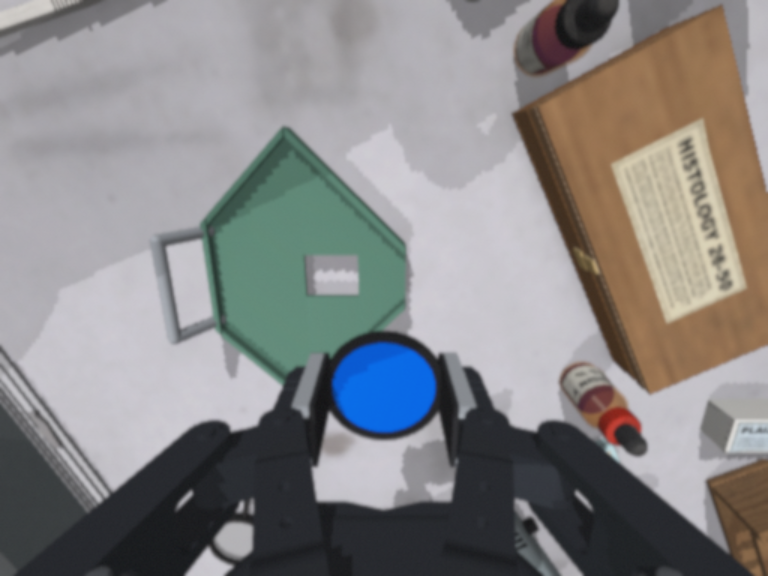

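The filter is held level between the fingers (384,385). I'm carrying it to the inspection pose near the seat.

Emit:
carry_out(
  rows="-0.005 -0.012 0.01 0 0 -0.0119 40;-0.0126 -0.0304 0.01 0 0 -0.0119 40;-0.0126 -0.0304 0.01 0 0 -0.0119 40;-0.0126 -0.0304 0.01 0 0 -0.0119 40;-0.0126 -0.0304 0.01 0 0 -0.0119 40;-0.0126 -0.0304 0.01 0 0 -0.0119 40;-0.0126 -0.0304 0.01 0 0 -0.0119 40;-0.0126 -0.0304 0.007 0 0 -0.0119 40",
)

```text
time: 19.95
tcp_pos: [0.5623, -0.0617, 0.2024]
tool_rot: [0.902, 0.432, 0.0, 0.0]
ft_force: [0.3, 0.3, 0.3]
width: 0.0412
grasp_force: 57.2
```

Emit:
carry_out(
  rows="-0.0126 -0.0304 0 0 0 -0.0119 40;-0.0126 -0.0304 0 0 0 -0.0119 40;-0.0126 -0.0304 0 0 0 -0.0119 40;-0.0126 -0.0304 0 0 0 -0.0119 40;-0.0126 -0.0304 0 0 0 -0.0119 40;-0.0126 -0.0304 0 0 0 -0.0119 40;-0.0076 -0.018 0 0 0 0 40;0 0 0 0 0 0 40",
)

```text
time: 20.62
tcp_pos: [0.4994, -0.2129, 0.2016]
tool_rot: [0.945, 0.328, -0.0, 0.0]
ft_force: [0.5, -0.2, -0.6]
width: 0.0414
grasp_force: 57.3
```

```bash
cat > seat.py <<'E'
from h import *
s,M=st()
p=env.snapshot("wrist")
for l,z in dict(carrier_hinge=.062,carrier_seat=.065,carrier_knob=.095).items(): print(l,pin(p,l,z),[np.round(a["position"]).tolist() for a in env.pinpoint(p,l)[:1]])
# all points at plate height near hinge-out region
P=pts(p,np.ones((384,512),bool)); c=np.array([.527,-.19])
N=np.linalg.norm(P[:,:2]-c,axis=1)<.06
A=P[N&(P[:,2]>.057)&(P[:,2]<.072)]; K=P[N&(P[:,2]>.082)&(P[:,2]<.1)]
print(len(A),len(K)); k=(np.percentile(K,3,0)+np.percentile(K,97,0))/2; print("knob",k)
# fit plate ring: points within ring around seat; maximise over (x,y): annulus template 13..27 mm, |y|<18.5
from scipy.optimize import minimize
h=cv2.imread  # noqa
blue(p,s["tcp_pos"][2]+.0115)
hsv=cv2.cvtColor(p["pixels"],cv2.COLOR_RGB2HSV); B=P[((hsv[:,:,0]>100)&(hsv[:,:,0]<125)&(hsv[:,:,1]>180))[p["depth"]>0]]; B=B[B[:,2]>.07]
print("filter-tcp",B.mean(0)-s["tcp_pos"])
# hole edge: bench-level points seen through the plate -> project rays to z=.065
cam=-p["R"].T@p["t"]; f=(.065-cam[2])/(P[:,2]-cam[2]); Q=cam+(P-cam)*f[:,None]
for it in range(4):
    near=np.linalg.norm(Q[:,:2]-c,axis=1)<.0155
    H=Q[near&(P[:,2]<.05)]; c=H[:,:2].mean(0); print("hole",len(H),c, np.sqrt(len(H)))
R=Q[(P[:,2]>.057)&(P[:,2]<.072)&(np.linalg.norm(Q[:,:2]-c,axis=1)<.03)]
u=np.array([.785,.62]); v=np.array([-.62,.785])
print("plate extents v",np.percentile((R[:,:2]-c)@v,[1,50,99]),"u",np.percentile((R[:,:2]-c)@u,[1,50,99]))
E
python3 seat.py
```

```text
t 20.62 tcp [ 0.4994 -0.2129  0.2016] toolz [-0.0007 -0.0006 -1.    ] yaw_y -0.9027876092296069 F [ 0.522  -0.1627 -0.6241] w 0.04139369396219924 g 57.254374623298645 q [-0.4496 -0.1643  1.7648 -0.0008  1.5415  0.4532]
carrier_hinge [(0.91, [0.5798, -0.1543, 0.062])] [[258.0, 80.0]]
carrier_seat [(0.77, [0.53, -0.1937, 0.065])] [[258.0, 148.0]]
carrier_knob [(0.63, [0.4987, -0.2148, 0.095])] [[255.0, 192.0]]
2001 131
knob [ 0.4991 -0.2136  0.0897]
blue [255.5899 257.7809] [ 221  228   70   61 3309] [ 0.5005 -0.2136  0.2131]
filter-tcp [ 0.0001 -0.0014  0.0099]
hole 615 [ 0.5287 -0.1907] 24.79919353527449
hole 655 [ 0.5294 -0.191 ] 25.592967784139454
hole 655 [ 0.5294 -0.191 ] 25.592967784139454
hole 655 [ 0.5294 -0.191 ] 25.592967784139454
plate extents v [-0.0182 -0.0003  0.0181] u [-0.0289  0.0045  0.0288]
```

Emit:
carry_out(
  rows="0.02 0.0155 0 0 0 0 40;0.0191 0.0153 0 0 0 0 40;0 0 -0.03 0 0 0 40;0 0 -0.035 0 0 0 40;0 0 -0.035 0 0 0 40;0 0 -0.03 0 0 0 40;0 0 -0.025 0 0 0 40;0 0 0 0 0 0 40",
)

```text
time: 21.63
tcp_pos: [0.5288, -0.1862, 0.0814]
tool_rot: [0.944, 0.33, -0.002, -0.002]
ft_force: [-0.5, 0.2, -0.8]
width: 0.0413
grasp_force: 57.3
```

```bash
python3 - <<'E'
from h import *
s,M=st()
p=env.snapshot("wrist"); blue(p,s["tcp_pos"][2]+.0113)
P=pts(p,np.ones((384,512),bool)); K=P[(np.linalg.norm(P[:,:2]-[.499,-.2137],axis=1)<.015)&(P[:,2]>.07)&(P[:,2]<.1)]
print(len(K))
E
```

```text
t 21.63 tcp [ 0.5288 -0.1862  0.0814] toolz [-0.0051  0.0021 -1.    ] yaw_y -0.897820517047724 F [-0.53   0.248 -0.81 ] w 0.04134686029508399 g 57.257080078125 q [-0.3841 -0.0475  1.8569  0.      1.3377  0.5137]
blue [255.56   257.7764] [ 221  228   70   61 3309] [ 0.5299 -0.187   0.0927]
565
```

Emit:
carry_out(
  rows="0 -0.0048 0 0 0 0 40;0 0 0 0 0 0 40;0 0 0 0 0 0 40",
)

```text
time: 21.93
tcp_pos: [0.531, -0.1914, 0.087]
tool_rot: [0.944, 0.33, 0.001, 0.001]
ft_force: [1.0, 0.5, -0.4]
width: 0.041
grasp_force: 57.3
```

```bash
python3 - <<'E'
from h import *
s,M=st()
E
```

```text
t 21.93 tcp [ 0.531  -0.1914  0.087 ] toolz [ 0.002  -0.0008 -1.    ] yaw_y -0.8986168101046733 F [ 0.9747  0.4889 -0.3893] w 0.04102206185597452 g 57.25628435611725 q [-0.3912 -0.0488  1.8485  0.      1.3398  0.5074]
```

Emit:
carry_out(
  rows="0 0 0 0 0 0 40;0 0 0 0 0 0 40;0 0 0 0 0 0 40;0 0 0 0 0 0 40",
)

```text
time: 22.27
tcp_pos: [0.5303, -0.191, 0.0856]
tool_rot: [0.944, 0.33, 0.0, 0.0]
ft_force: [0.3, -0.7, -0.8]
width: 0.0412
grasp_force: 57.3
```

```bash
python3 - <<'E'
from h import *
s,M=st()
p=env.snapshot("wrist"); blue(p,s["tcp_pos"][2]+.0113)
P=pts(p,np.ones((384,512),bool)); print(len(P)); st()
P=P[(np.linalg.norm(P[:,:2]-[.53,-.191],axis=1)<.06)]
for lo,hi in((.06,.07),(.07,.09)):
    K=P[(P[:,2]>lo)&(P[:,2]<hi)]; print(lo,len(K),K.min(0) if len(K) else 0,K.max(0) if len(K) else 0)
E
```

```text
t 22.27 tcp [ 0.5303 -0.191   0.0856] toolz [ 0.0002 -0.0001 -1.    ] yaw_y -0.8985103983022753 F [ 0.3351 -0.6556 -0.8303] w 0.041176359215563396 g 57.25643277168274 q [-0.391  -0.048   1.8502  0.      1.3392  0.5075]
blue [255.5386 257.7681] [ 221  228   70   61 3312] [ 0.5313 -0.1918  0.0969]
195775
t 22.32 tcp [ 0.5303 -0.191   0.0856] toolz [ 0.0001 -0.     -1.    ] yaw_y -0.8984712930467934 F [ 0.7131 -0.1892  0.1984] w 0.041295976400987346 g 57.25570857524872 q [-0.391  -0.0479  1.8501  0.      1.3392  0.5074]
0.06 2781 [ 0.4859 -0.227   0.0608] [ 0.5824 -0.1482  0.0698]
0.07 157 [ 0.495  -0.2176  0.0702] [ 0.5785 -0.1543  0.09  ]
```

Emit:
carry_out(
  rows="-0.0021 0.0017 0 0 0 0 40;0 0 -0.008 0 0 0 40;0 0 -0.01 0 0 0 40;0 0 -0.008 0 0 0 40;0 0 -0.005 0 0 0 40;0 0 -0.002 0 0 0 40;0 0 0 0 0 0 40;0 0 0 0 0 0 40",
)

```text
time: 22.98
tcp_pos: [0.5288, -0.1898, 0.0607]
tool_rot: [0.944, 0.33, -0.0, -0.0]
ft_force: [0.9, 0.5, -0.4]
width: 0.0415
grasp_force: 57.3
```

```bash
cat > chk.py <<'E'
from h import *
s,M=st()
p=env.snapshot("wrist"); blue(p,s["tcp_pos"][2]+.0113)
hsv=cv2.cvtColor(p["pixels"],cv2.COLOR_RGB2HSV); m=(hsv[:,:,0]>100)&(hsv[:,:,0]<125)&(hsv[:,:,1]>180)
B=pts(p,m); B=B[np.linalg.norm(B[:,:2]-s["tcp_pos"][:2],axis=1)<.05]; print("filter depth",B.mean(0))
P=pts(p,np.ones((384,512),bool)); P=P[np.linalg.norm(P[:,:2]-[.53,-.191],axis=1)<.06]
u=np.array([.78,.625]); v=np.array([-.625,.78]); d=P[:,:2]-[.5293,-.1908]; a,b=d@u,d@v
K=P[(a<-.03)&(a>-.046)&(abs(b)<.009)&(P[:,2]>.088)&(P[:,2]<.1)]; print("knob",len(K),(np.percentile(K,3,0)+np.percentile(K,97,0))/2 if len(K) else 0)
print("plate z beyond", np.median(P[(a>.031)&(a<.05)&(abs(b)<.006)&(P[:,2]<.08),2]))
E
python3 chk.py
```

```text
t 22.98 tcp [ 0.5288 -0.1898  0.0607] toolz [-0.0001  0.     -1.    ] yaw_y -0.898503820768942 F [ 0.9496  0.5301 -0.4223] w 0.04152686031141868 g 57.25671172142029 q [-0.39   -0.0297  1.8754 -0.      1.296   0.5085]
blue [255.5372 257.8491] [ 221  228   70   61 3319] [ 0.5297 -0.1906  0.072 ]
filter depth [ 0.5289 -0.1913  0.0706]
knob 146 [ 0.5014 -0.212   0.0911]
plate z beyond 0.06454083815075572
```

Emit:
carry_out(
  rows="0 0 -0.001 0 0 0 40;0 0 -0.001 0 0 0 40;0 0 0 0 0 0 40",
)

```text
time: 23.28
tcp_pos: [0.5287, -0.1898, 0.0592]
tool_rot: [0.944, 0.33, 0.0, 0.0]
ft_force: [-0.2, 0.2, -0.1]
width: 0.0413
grasp_force: 57.3
```

Emit:
carry_out(
  rows="0 0 -0.001 0 0 0 40;0 0 0 0 0 0 40;0 0 0 0 0 0 40",
)

```text
time: 23.53
tcp_pos: [0.5287, -0.1898, 0.0584]
tool_rot: [0.944, 0.33, -0.0, -0.0]
ft_force: [-0.2, -0.5, -0.1]
width: 0.0411
grasp_force: 57.3
```

Emit:
carry_out(
  rows="0 0 -0.001 0 0 0 40;0 0 0 0 0 0 40;0 0 0 0 0 0 40",
)

```text
time: 23.78
tcp_pos: [0.5287, -0.1898, 0.0576]
tool_rot: [0.944, 0.33, -0.0, -0.0]
ft_force: [-0.4, -0.0, 0.4]
width: 0.041
grasp_force: 57.3
```

```bash
python3 chk.py
```

```text
t 23.78 tcp [ 0.5287 -0.1898  0.0576] toolz [-0.0001  0.     -1.    ] yaw_y -0.898484774686301 F [-0.3546 -0.0076  0.3572] w 0.040976446554248175 g 57.2559928894043 q [-0.39   -0.027   1.8781 -0.      1.2906  0.5085]
blue [255.5407 257.8388] [ 221  228   70   61 3318] [ 0.5297 -0.1905  0.0689]
filter depth [ 0.5288 -0.1912  0.0675]
knob 59 [ 0.5022 -0.2112  0.0898]
plate z beyond 0.06453948076940155
```

Emit:
carry_out(
  rows="0 0 -0.001 0 0 0 40;0 0 0 0 0 0 40;0 0 0 0 0 0 40",
)

```text
time: 24.08
tcp_pos: [0.5288, -0.1898, 0.0572]
tool_rot: [0.944, 0.33, 0.0, 0.0]
ft_force: [0.8, 0.5, 3.1]
width: 0.0411
grasp_force: 57.5
```

Emit:
carry_out(
  rows="0 0 -0.0007 0 0 0 40;0 0 0 0 0 0 40;0 0 0 0 0 0 40",
)

```text
time: 24.33
tcp_pos: [0.5289, -0.1899, 0.057]
tool_rot: [0.944, 0.33, 0.0, 0.0]
ft_force: [-1.3, 0.8, 7.1]
width: 0.0411
grasp_force: 57.8
```

```bash
python3 chk.py
```

```text
t 24.33 tcp [ 0.5289 -0.1899  0.057 ] toolz [ 0.0006 -0.0004 -1.    ] yaw_y -0.8985177170257864 F [-1.3311  0.8482  7.0994] w 0.041070756105954294 g 57.786011695861816 q [-0.3901 -0.0263  1.8784 -0.0001  1.2887  0.5085]
blue [255.5356 257.9511] [ 221  228   70   61 3316] [ 0.5298 -0.1907  0.0683]
filter depth [ 0.529  -0.1914  0.067 ]
knob 39 [ 0.5026 -0.2117  0.0892]
plate z beyond 0.064535949085502
```

Contact was felt at seat height (7 N). Releasing gently.

Emit:
carry_out(
  rows="0 0 0.0005 0 0 0 42;0 0 0 0 0 0 43;0 0 0 0 0 0 44;0 0 0 0 0 0 46;0 0 0 0 0 0 49;0 0 0 0 0 0 53;0 0 0 0 0 0 55",
)

```text
time: 24.97
tcp_pos: [0.5287, -0.1897, 0.0567]
tool_rot: [0.944, 0.33, -0.0, -0.0]
ft_force: [0.4, -0.5, 0.3]
width: 0.0551
grasp_force: 0.0
```

```bash
python3 chk.py
```

```text
t 24.97 tcp [ 0.5287 -0.1897  0.0567] toolz [-0.0002  0.0001 -1.    ] yaw_y -0.8984850370423049 F [ 0.3719 -0.5289  0.3053] w 0.0551411987131039 g 0.0 q [-0.3899 -0.0261  1.8788  0.      1.289   0.5085]
blue [255.4944 258.246 ] [ 221  229   70   60 3325] [ 0.5294 -0.1907  0.068 ]
filter depth [ 0.5287 -0.1912  0.0669]
knob 36 [ 0.5028 -0.2114  0.0892]
plate z beyond 0.06451249238829312
```

Emit:
carry_out(
  rows="0 0 0.005 0 0 0 55;0 0 0.015 0 0 0 55;0 0 0.03 0 0 0 55;0 0 0.04 0 0 0 55;0 0 0.04 0 0 0 55;-0.02 -0.0155 0.03 0 0 0 40;-0.0195 -0.0155 0.02 0 0 0 30;0 0 0 0 0 0 30",
)

```text
time: 25.68
tcp_pos: [0.4986, -0.2147, 0.197]
tool_rot: [0.944, 0.329, 0.002, 0.002]
ft_force: [0.5, 0.5, 0.7]
width: 0.0299
grasp_force: 0.0
```

Emit:
carry_out(
  rows="0 0 0 0 0 0 30;0 0 0 0 0 0 30;0 0 0 0 0 0 30",
)

```text
time: 25.93
tcp_pos: [0.4992, -0.2125, 0.191]
tool_rot: [0.944, 0.33, -0.0, -0.001]
ft_force: [-0.0, -0.2, -0.0]
width: 0.0298
grasp_force: 0.0
```

```bash
cat > fin.py <<'E'
from h import *
s,M=st()
p=env.snapshot("wrist"); blue(p,.068)
hsv=cv2.cvtColor(p["pixels"],cv2.COLOR_RGB2HSV); m=(hsv[:,:,0]>100)&(hsv[:,:,0]<125)&(hsv[:,:,1]>180)
n,lab,stt,ce=cv2.connectedComponentsWithStats(m.astype(np.uint8)); m=lab==1+stt[1:,4].argmax()
B=pts(p,m); n=np.linalg.svd(B-B.mean(0),full_matrices=False)[2][2]; print("filter",B.mean(0),"normal",n)
for l,z in dict(carrier_hinge=.062,carrier_seat=.065,carrier_knob=.095,lamp=0).items(): print(l,pin(p,l,z))
P=pts(p,np.ones((384,512),bool)); K=P[(P[:,2]>.084)&(P[:,2]<.1)&(np.linalg.norm(P[:,:2]-B.mean(0)[:2],axis=1)<.055)]
k=(np.percentile(K,3,0)+np.percentile(K,97,0))/2; print("knob",len(K),k,"k->filter",np.linalg.norm(B.mean(0)[:2]-k[:2]),"dir",np.arctan2(*(k-B.mean(0))[[1,0]]))
E
python3 fin.py
```

```text
t 25.93 tcp [ 0.4992 -0.2125  0.191 ] toolz [-0.0011  0.0007 -1.    ] yaw_y -0.8982156034615522 F [-0.0011 -0.2266 -0.0016] w 0.02975649772868092 g 0.0 q [-0.4497 -0.1605  1.7787  0.0002  1.5246  0.4485]
blue [256.2219 149.2867] [ 237  130   40   40 1280] [ 0.5289 -0.191   0.068 ]
filter [ 0.5287 -0.1913  0.067 ] normal [ 0.0042 -0.001  -1.    ]
carrier_hinge [(0.84, [0.58, -0.1518, 0.062])]
carrier_seat []
carrier_knob [(0.78, [0.4979, -0.2158, 0.095])]
lamp [(0.9, [0.613, -0.2049, 0.0])]
knob 139 [ 0.4993 -0.2137  0.0906] k->filter 0.0369644907842383 dir -2.4897737934051873
```

Filter is seated level at (0.529,-0.191), top at 67 mm. Next I pinch the knob.

Emit:
carry_out(
  rows="0 -0.0016 -0.03 0 0 0 30;0 0 -0.03 0 0 0 30;0 0 -0.03 0 0 0 30;0 0 -0.025 0 0 0 30;0 0 -0.02 0 0 0 30;0 0 -0.012 0 0 0 30;0 0 -0.0055 0 0 0 30;0 0 0 0 0 0 30",
)

```text
time: 26.85
tcp_pos: [0.4989, -0.2141, 0.0768]
tool_rot: [0.944, 0.33, -0.0, -0.0]
ft_force: [0.4, -0.1, -0.2]
width: 0.0302
grasp_force: 0.0
```

Emit:
carry_out(
  rows="0 0 0 0 0 0 20;0 0 0 0 0 0 15;0 0 0 0 0 0 13;0 0 0 0 0 0 11;0 0 0 0 0 0 9;0 0 0 0 0 0 8;0 0 0 0 0 0 8",
)

```text
time: 27.43
tcp_pos: [0.4994, -0.2144, 0.0781]
tool_rot: [0.944, 0.33, 0.0, 0.0]
ft_force: [-0.4, 0.3, 5.9]
width: 0.009
grasp_force: 42.1
```

```bash
python3 - <<'E'
from h import *
s,M=st()
k=s["tcp_pos"][:2]; h=np.array([.5804,-.1487]); d=k-h; r=np.linalg.norm(d); a0=np.arctan2(d[1],d[0]); print(r,a0)
prev=k
for i in range(1,26):
    a=a0+.06*i; q=h+r*np.array([np.cos(a),np.sin(a)]); w=(q-prev)/.75; print(f"{i} {w[0]:.4f} {w[1]:.4f} a {a:.3f}"); prev=q
print(.06/np.pi)
E
```

```text
t 27.43 tcp [ 0.4994 -0.2144  0.0781] toolz [ 0.0009 -0.0005 -1.    ] yaw_y -0.8985319983409863 F [-0.3917  0.2803  5.8787] w 0.008976201363067008 g 42.08502173423767 q [-0.4525 -0.0874  1.9003 -0.0001  1.3276  0.4461]
0.10430694069969848 -2.4598977211858206
1 0.0054 -0.0063 a -2.400
2 0.0058 -0.0060 a -2.340
3 0.0062 -0.0056 a -2.280
4 0.0065 -0.0052 a -2.220
5 0.0068 -0.0048 a -2.160
6 0.0071 -0.0044 a -2.100
7 0.0073 -0.0040 a -2.040
8 0.0076 -0.0035 a -1.980
9 0.0078 -0.0031 a -1.920
10 0.0079 -0.0026 a -1.860
11 0.0081 -0.0021 a -1.800
12 0.0082 -0.0017 a -1.740
13 0.0083 -0.0012 a -1.680
14 0.0083 -0.0007 a -1.620
15 0.0083 -0.0002 a -1.560
16 0.0083 0.0003 a -1.500
17 0.0083 0.0008 a -1.440
18 0.0082 0.0013 a -1.380
19 0.0081 0.0018 a -1.320
20 0.0080 0.0023 a -1.260
21 0.0079 0.0028 a -1.200
22 0.0077 0.0033 a -1.140
23 0.0075 0.0037 a -1.080
24 0.0072 0.0042 a -1.020
25 0.0070 0.0046 a -0.960
0.01909859317102744
```

Emit:
carry_out(
  rows="0.0054 -0.0063 0 0 0 0.0191 8;0.0058 -0.006 0 0 0 0.0191 8;0.0062 -0.0056 0 0 0 0.0191 8;0.0065 -0.0052 0 0 0 0.0191 8;0.0068 -0.0048 0 0 0 0.0191 8;0.0071 -0.0044 0 0 0 0.0191 8;0.0073 -0.004 0 0 0 0.0191 8;0.0076 -0.0035 0 0 0 0.0191 8",
)

```text
time: 28.1
tcp_pos: [0.5389, -0.2451, 0.0782]
tool_rot: [0.838, 0.546, -0.0, 0.001]
ft_force: [-3.8, -6.1, 6.4]
width: 0.0089
grasp_force: 42.0
```

Emit:
carry_out(
  rows="0.0078 -0.0031 0 0 0 0.0191 8;0.0079 -0.0026 0 0 0 0.0191 8;0.0081 -0.0021 0 0 0 0.0191 8;0.0082 -0.0017 0 0 0 0.0191 8;0.0083 -0.0012 0 0 0 0.0191 8;0.0083 -0.0007 0 0 0 0.0191 8;0.0083 -0.0002 0 0 0 0.0191 8;0.0083 0.0003 0 0 0 0.0191 8",
)

```text
time: 28.77
tcp_pos: [0.588, -0.2539, 0.0782]
tool_rot: [0.684, 0.729, -0.001, 0.001]
ft_force: [-1.2, -7.8, 4.4]
width: 0.0088
grasp_force: 41.9
```

Emit:
carry_out(
  rows="0.0083 0.0008 0 0 0 0.0191 8;0.0082 0.0013 0 0 0 0.0191 8;0.0081 0.0018 0 0 0 0.0191 8;0.008 0.0023 0 0 0 0.0191 8;0.0079 0.0028 0 0 0 0.0191 8;0.0077 0.0033 0 0 0 0.0191 8;0 0 0 0 0 0 8;0 0 0 0 0 0 8",
)

```text
time: 29.43
tcp_pos: [0.6246, -0.2445, 0.0782]
tool_rot: [0.543, 0.84, -0.0, 0.002]
ft_force: [4.0, -8.2, 3.5]
width: 0.0089
grasp_force: 41.8
```

```bash
python3 - <<'E'
from h import *
st(); p=env.snapshot("wrist"); blue(p,.068)
E
```

```text
t 29.43 tcp [ 0.6246 -0.2445  0.0782] toolz [ 0.0022 -0.0025 -1.    ] yaw_y 0.4220184308925393 F [ 3.9694 -8.2485  3.5063] w 0.00890818862467542 g 41.80394411087036 q [-0.4105  0.1845  1.6178 -0.0015  1.3362 -0.8321]
blue [254.0062 180.605 ] [ 221  149   67   64 3367] [ 0.609 -0.211  0.068]
```

Going well: dir is -1.14 and only a small radial force. I'm nudging slowly to the stop.

Emit:
carry_out(
  rows="0.0075 0.0037 0 0 0 0.0191 8;0.0036 0.002 0 0 0 0.0095 8;0 0 0 0 0 0 8;0 0 0 0 0 0 8",
)

```text
time: 29.82
tcp_pos: [0.6329, -0.2402, 0.0782]
tool_rot: [0.505, 0.863, -0.0, 0.002]
ft_force: [4.7, -8.3, 1.8]
width: 0.0092
grasp_force: 41.8
```

Emit:
carry_out(
  rows="0.0036 0.0022 0 0 0 0.0095 8;0 0 0 0 0 0 8;0 0 0 0 0 0 8",
)

```text
time: 30.07
tcp_pos: [0.6347, -0.2391, 0.0781]
tool_rot: [0.492, 0.87, -0.001, 0.001]
ft_force: [-2.7, -11.1, 6.1]
width: 0.0093
grasp_force: 42.2
```

```bash
python3 - <<'E'
from h import *
s,M=st(); yy=M[:,1]; print("tangential F",s["ft_force"]@yy,"radial",s["ft_force"]@M[:,0],"moment",s["moment"])
E
```

```text
t 30.07 tcp [ 0.6347 -0.2391  0.0781] toolz [ 0.0003 -0.0031 -1.    ] yaw_y 0.5409529895435365 F [ -2.7239 -11.0725   6.1155] w 0.009255901657096138 g 42.2398978471756 q [-0.3967  0.201   1.599  -0.0028  1.3401 -0.9371]
tangential F -8.044793540230899 radial -8.106140959556146 moment [-1.9383  0.5674  0.0688]
```

Emit:
carry_out(
  rows="0.0035 0.0023 0 0 0 0.006 8;0 0 0 0 0 0 8;0 0 0 0 0 0 8;0 0 0 0 0 0 8",
)

```text
time: 30.4
tcp_pos: [0.6352, -0.2389, 0.078]
tool_rot: [0.485, 0.875, -0.003, -0.001]
ft_force: [-23.5, -20.7, 11.4]
width: 0.0087
grasp_force: 43.3
```

```bash
python3 - <<'E'
from h import *
s,M=st(); print("tangential F",s["ft_force"]@M[:,1],"radial",s["ft_force"]@M[:,0])
E
```

```text
t 30.4 tcp [ 0.6352 -0.2389  0.078 ] toolz [-0.0044 -0.0048 -1.    ] yaw_y 0.5585581019009083 F [-23.4763 -20.7099  11.4136] w 0.008695031217024203 g 43.29694837331772 q [-0.3947  0.2041  1.5956 -0.0062  1.3441 -0.9519]
tangential F -30.954605381068735 radial -5.1401097986593465
```

Emit:
carry_out(
  rows="-0.0025 -0.0016 0 0 0 -0.004 8;0 0 0 0 0 0 8;0 0 0 0 0 0 12;0 0 0 0 0 0 18;0 0 0 0 0 0 26;0 0 0 0 0 0 30;0 0 0 0 0 0 30;0 0 0.01 0 0 0 30",
)

```text
time: 31.07
tcp_pos: [0.6349, -0.2364, 0.0835]
tool_rot: [0.489, 0.872, -0.0, -0.001]
ft_force: [-0.2, -0.0, -0.2]
width: 0.0301
grasp_force: 0.0
```

Emit:
carry_out(
  rows="0 0 0.03 0 0 0 30;0 0 0.04 0 0 0 30;0 0 0.04 0 0 0 30;0 0 0.04 0 0 0 30;0 0 0 0 0 0 30;0 0 0 0 0 0 30;0 0 0 0 0 0 30",
)

```text
time: 31.65
tcp_pos: [0.6353, -0.2367, 0.1971]
tool_rot: [0.49, 0.872, -0.0, -0.0]
ft_force: [-0.5, -0.4, -0.8]
width: 0.0298
grasp_force: 0.0
```

```bash
python3 fin.py; python3 - <<'E'
from h import *
# lens collar / filter check from fixed cameras; bystanders
Z=dict(stain_violet=0,stain_eosin=0,coverslip_box=0,loupe=0,lens_tissue=0,objective_can=0,spare_eyepiece=0,filter_tray=0)
for n in("scene","side"):
    p=env.snapshot(n); print(n,pin(p,"carrier_seat",.065),pin(p,"blue_filter",.065))
    for l,z in Z.items(): print(l,pin(p,l,z))
E
```

```text
t 31.65 tcp [ 0.6353 -0.2367  0.1971] toolz [-0.0003  0.0001 -1.    ] yaw_y 0.5477028370174607 F [-0.4724 -0.3572 -0.7828] w 0.029817947594527727 g 0.0 q [-0.3943  0.1333  1.478   0.      1.5307 -0.942 ]
blue [253.2598 149.158 ] [ 234  130   40   40 1228] [ 0.6155 -0.2082  0.068 ]
filter [ 0.6156 -0.2084  0.067 ] normal [-0.0044  0.0033 -1.    ]
carrier_hinge [(0.81, [0.5818, -0.1546, 0.062])]
carrier_seat []
carrier_knob [(0.69, [0.6097, -0.1992, 0.095]), (0.55, [0.637, -0.2388, 0.095])]
lamp [(0.87, [0.6156, -0.2074, 0.0])]
knob 131 [ 0.6351 -0.24    0.0904] k->filter 0.037118987717631655 dir -1.0168596157718974
scene [(0.63, [0.6031, -0.2062, 0.065]), (0.32, [0.6064, -0.214, 0.065])] [(0.61, [0.6079, -0.2144, 0.065])]
stain_violet []
stain_eosin [(0.58, [0.7418, -0.0246, 0.0])]
coverslip_box [(0.43, [0.7434, -0.117, 0.0])]
loupe [(0.82, [0.4378, -0.0458, 0.0])]
lens_tissue [(0.91, [0.458, -0.4296, 0.0])]
objective_can [(0.77, [0.5956, -0.3848, 0.0])]
spare_eyepiece [(0.67, [0.7608, -0.173, 0.0])]
filter_tray [(0.89, [0.5689, 0.1079, 0.0])]
side [(0.66, [0.6113, -0.215, 0.065])] [(0.61, [0.7441, 0.2879, 0.065]), (0.59, [0.6135, -0.2083, 0.065])]
stain_violet [(0.53, [0.7734, 0.2123, 0.0])]
stain_eosin [(0.69, [0.7418, -0.0219, 0.0])]
coverslip_box [(0.43, [0.7445, -0.121, 0.0])]
loupe [(0.75, [0.4407, -0.0431, 0.0]), (0.15, [0.4539, -0.4424, 0.0])]
lens_tissue []
objective_can [(0.61, [0.5961, -0.3875, 0.0])]
spare_eyepiece [(0.57, [0.7562, -0.206, 0.0])]
filter_tray [(0.68, [0.6154, -0.1985, 0.0]), (0.64, [0.5797, 0.1268, 0.0])]
```

```bash
python3 -c "
from plant import env
print(env.hand_in())"
```

```text
the job is handed in; nothing more can be done
None
```

The filter is fitted: it lies level in the carrier, the carrier is pushed to its stop over the lens, and the bystanders I could re-check (immersion oil not found again) read as unmoved; I swung the carrier out before picking up the filter, since that needs an empty gripper, and I viewed 11 pictures against the limit of 10.

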